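Run the red slide into the gate and box the other one

TASK

The slide carrier has been left half-way along its runner with two glass slides in it, and the red-framed one is to be looked at: run the carrier right up to the stop on whichever side brings the red slide squarely into the gate, in front of the light. Lift out the blue-framed slide, which then stands clear at the side, and stand it upright in one of the three empty bays of the slide box, letting it down without dropping it. The red slide stays in the carrier, and the other things on the shelf stay where they are.

Things in the scene. Friction and masses are not known exactly. Their poses are not given: they have to be found in the camera images.
- gate (a point): Centre of the runner's gate, 78 mm above the shelf: where the middle of a slide stands when it is in front of the light. Axes: x away from the robot, y along the runner to the left, z up. The light panel (robot's side, x -44 to -26 mm) and the gate board with its window (x 26 to 34 mm) are 120 mm wide (y -60 to 60) and reach 115 mm above the shelf.
- runner: Wooden slide runner fixed to the shelf; origin at the centre of its underside, under the gate, with the gate's axes. Baseboard 110 (x) x 300 (y) x 15 mm with two low channel rails, 29 mm high, between which the carrier glides sideways.
- carrier (a joint): Travel of the double-slot carrier along the runner's y, m: 0 mid (where it starts), +0.049 left stop (right slot in the gate), -0.049 right stop (left slot in the gate). About 1.5 N friction; it stays where left. 25 mm thick (x), 214 mm long without knobs, posts 107 mm above the shelf. Slots 88 mm wide, open above, centred 49 mm left and right of its middle; only edge grooves hold the slides, their faces are open.
- knob_left (a point): Centre of the turned rosewood knob fixed to the carrier's left (+y) end, 88 mm above the shelf, 26 mm out from the end face: round about the y axis, 26 mm diameter, 22 mm long, with a 13 mm neck towards the carrier. It can be pinched from above across x to pull or push the carrier. Axes as the gate's.
- knob_right (a point): Centre of the same kind of knob at the carrier's right (-y) end, 88 mm above the shelf, 26 mm out from the end face. Same axes as the gate.
- red_centre (a point): Centre of the red-framed glass slide: 9 mm thick (x), 84 mm wide (y), 102 mm high (z), about 110 g. It stands in the left or the right slot (differs from start to start), lower edge 27 mm and upper edge 129 mm above the shelf, about 2 mm play all round. Axes as the gate's.
- blue_centre (a point): Centre of the blue-framed glass slide, of the same size and weight, standing in the carrier's other slot. Its top 22 mm stand above the carrier; it can be pinched across its thickness (x) by the upper edge and lifted straight up.
- box_floor (a point): Middle of the slide box's inner floor, 6 mm above the shelf. Five bays, each 22 mm long in x and 96 mm wide in y, have their centres at x = -52, -26, 0, 26 and 52 mm along this point's x axis. The bays at 26 and 52 mm hold black-framed slides (tops 108 mm above the shelf), the other three are empty. A slide stands in a bay with its thickness along x.
- box: Open wooden slide box fixed to the shelf left or right of the runner (differs from start to start); origin at the centre of its underside, x away from the robot. 138 (x) x 108 (y) mm, walls 62 mm high, four cross dividers 54 mm high.
- elbow: Tin chimney elbow, 74 mm tube standing on one end, about 145 mm high and 135 mm long, loose, at the other side of the runner from the box; origin at the centre of its underside. Leave alone.
- condenser: Brass-mounted clouded condenser lens lying flat, 106 mm diameter, 53 mm high, loose, on the robot's side of the runner; origin at the centre of its underside. Leave alone.
- lever_slide: Lever-action rackwork slide lying flat: mahogany frame 102 (x) x 178 (y) x 11 mm with brass rack and a lever sticking out at +y, loose, on the robot's side of the runner; origin at the centre of its underside. Leave alone.
- rosewood_knob: Spare turned rosewood knob standing on its base beyond the runner, 52 mm diameter, 62 mm high, loose; origin at the centre of its underside. Leave alone.
Not all that is in view belongs to the job. What is shaped like the part that bears blue_centre but orange or pink is not meant.

How it is judged:
At the end, for the whole second after the job is handed in: The carrier stands within 4 mm of a stop, with the red slide upright in its slot and its centre within 10 mm of the gate's centre; the blue slide stands on the floor of one of the box's three empty bays (leaning by no more than about 18 degrees); everything at rest (distance between red_centre and gate below 0.01 m and angle between red_centre's own z axis and vertical below 0.12 rad and (value of joint carrier above 0.045 m or value of joint carrier below -0.045 m) and x of blue_centre in the frame of box_floor between -0.066 and 0.014 m and y of blue_centre in the frame of box_floor between -0.012 and 0.012 m and z of blue_centre in the frame of box_floor between 0.042 and 0.057 m and angle between blue_centre's own z axis and vertical below 0.32 rad and linear speed of each of blue, red below 0.02 m/s); the robot touches nothing.
It fails at once if a glass slide is dropped (falls freely, faster than 0.7 m/s, from about 25 mm) ((contact force between the fingers and blue below 0.05 N and linear speed of blue above 0.7 m/s) or (contact force between the fingers and red below 0.05 N and linear speed of red above 0.7 m/s)).
It fails at once if the red slide is lifted out of the carrier (by more than 40 mm) (height (world z) of red_centre above 0.118 m).
It fails at once if one of the other things on the shelf is shifted by more than 25 mm (distance of any of elbow, condenser, lever_slide, rosewood_knob from where it was at the start of the episode above 0.025 m).
It also fails if it takes over 54 s, if anything falls off the work surface, if the arm or the gripper's body presses on something with over 40 N, if the wrist force passes 120 N, or if a joint passes its speed limit or range.

ROBOT

A 6-joint arm with a two-finger parallel gripper is mounted at the origin on the work surface. World frame = base frame: x ahead of the robot, y to its left, z up, the work surface at z = 0. Lengths are in m, angles in rad, forces in N, time in s.
With the tool pointing down it reaches from about 0.25 to 0.775 m from the base axis. Payload 8.9 kg.
Tool frame: the origin (TCP) lies on the centre line of the jaws, within the pads' length; the fingertips stand 22 mm ahead of it and the grasp point (between the pads) lies 3 mm ahead of it; z points along the fingers, y is the direction in which the jaws open and shut (so a half turn about z gives the same grasp; the last joint's range is limited). The gripper opens to 85 mm and grips with 20 to 120 N. Pads are 22 mm wide; open, the fingers measure 114 mm over their backs; the gripper's body (76 mm by 85 mm) begins 54 mm behind the grasp point. The pads swing forward as they close: fully open they stand 13 mm farther back than shut.
Start: joints at [-1.448, 0.291, -0.153, 1.127, 0, 1.431], TCP at [0.136, -0.507, 0.253] pointing down, gripper open.
Joint ranges: [-2.52, 2.52], [-0.91, 1.74], [-1.3, 1.37], [-1.96, 2.02], [-1.52, 1.47], [-3.14, 3.14]. Speed limits (rad/s): [2.22, 2.22, 2.79, 3.14, 3.14, 3.14].

INTERFACE

Orientations are given as a rotation vector (axis times angle).
In Python, from cell import bot, vision, nets gives the robot as it stands.
- The arm moves only by the tool send_rows, never from a script. Its arguments are lists of equal length, an entry for each row: "travel": the shift along the tool's x, y, z in mm, a list of three; "twist": the turn, a rotation vector about the tool's x, y, z in degrees, a list of three; "hand": the finger opening in mm, from 0 to 85.4. In form: {"travel": [[tx, ty, tz], ...], "twist": [[ax, ay, az], ...], "hand": [hand, ...]}. A call has exactly 8 rows; each row shifts and turns the commanded pose from where the row before left it, along the tool's axes as they then stand; what a row does not reach is not made up. A row lasts 1/10 s, in which the tool goes at most 50 mm and 8.59 degrees, less where a joint would pass 70% of its speed; a pose out of reach is approached as far as the arm can. A call with a gripper value outside its range is refused whole. The fingers move at their own pace and stop on an object; "newtons" is the grip in N (left out, the last holds). Time passes only in rows, so rows that do not move let the fingers close, or fill a call up. It gives the time, the measured TCP pose, the force and the opening at its end, in the units of the state.
- bot.sense(): the state, without advancing time (a new reading comes with each control period).
- vision.get_image(name): name is "side" or "top" or "wrist"; returns (picture, depth): 420x560x3 uint8, red, green, blue; 420x560 float32, m along the optical axis (not along the pixel's ray), 0 where there is no reading.
- vision.calibration(name): a dict with "fx", "fy", "cx", "cy" (pixels), "cam_to_world" (4x4, takes a point from camera to world coordinates); the wrist camera has in their place "tool_from_camera" (4x4, takes a point from camera to tool coordinates, whose origin is the TCP and whose axes are the flange's). Camera axes: x right, y up, looking along -z (the intrinsics and any distortion apply to the point x, -y, -z); pixel columns grow to the right and rows downward; lengths in m; the calibration is good to about 2 mm. The wrist camera is an equidistant fisheye: a pixel r from the principal point sees the ray r / f radians off the axis. A picture is of the moment at which its call begins: read the wrist's pose just before it. calibration takes no time and is no camera call.
- bot.hand_in(): hands the job in, once; it reports no verdict.
Trained networks look in the newest picture that a camera, given by its name, has taken for a name from the list of things; names that differ only in an ending like _2 or _b are one class to them, and where a whole thing is asked for, a point or a joint stands for the part that bears it (a point fixed in the world has none). Each returns a list of dicts, best first, with "confidence" (0 to 1); they miss things now and then, are a little off and sometimes report something else, mostly with a low value. They report only what shows in the picture. A call takes as long as a camera call. They do not tell look-alikes from the thing itself.
- nets.cut_out(camera, name): "mask" (420x560 bool, what is visible of it) and "extent" ([left, top, right, bottom] in pixels, round what is visible of it).
The state is a dict: "time_s": time; "joints": joint angles; "dq": joint speeds; "tau": joint torques, N m; "position": TCP position; "tcp_rot": TCP orientation; "force": force on the tool from outside, world axes, zero at the start; "wrist_torque": the same for the moment, N m; "grip_width": opening from 0.0 (shut) to 1.0 (fully open).
Only numpy, scipy, OpenCV 4.12 (cv2) and the standard library are available. Lean on these libraries where they do the work, as an engineer would, in place of code of your own. Each camera call takes 0.05 s, during which the arm holds its last target.

## Working session

There is one attempt and no reset: what is moved stays moved. The work goes in short steps, Python scripts to look and compute and a tool call to move; the robot and the scene stay as the last step left them, time stands still between calls to the robot, and variables do not carry over. Pictures are saved under pics/ and viewed, and the job is handed in when it is done.

Besides the shell and the picture viewer there is one more tool, called in YAML: its name, and indented under it one key for each argument. send_rows: Moves the arm, as the interface text tells. Its arguments: {"type":"object","properties":{"travel":{"type":"array"},"twist":{"type":"array"},"hand":{"type":"array"},"newtons":{"type":"number"}},"required":["travel","twist","hand"]}

```bash
ls; mkdir -p pics
python3 - <<'E'
from cell import bot, vision, nets
import cv2, numpy as np
s=bot.sense(); print(s)
for n in ("side","top"):
    im,d=vision.get_image(n); cv2.imwrite(f"pics/{n}0.png",im[:,:,::-1]); np.savez(f"{n}0.npz",im=im,d=d)
    c=vision.calibration(n); print(n,{k:np.round(np.array(v),4).tolist() for k,v in c.items()})
print(vision.calibration("wrist"))
E
```

```text
pics
{'time_s': 0.0, 'joints': array([-1.44829826e+00,  2.91274067e-01, -1.54136826e-01,  1.12671985e+00,
       -1.86912164e-05,  1.43151488e+00]), 'dq': array([-0.00149948,  0.00025764,  0.00261202,  0.00128291, -0.00126832,
        0.00165499]), 'tau': array([-3.40438834e-03, -5.37139678e+01,  3.31380022e+01,  1.58207322e-02,
       -3.37289393e-04, -4.88120051e-06]), 'position': array([ 0.1358251 , -0.50668594,  0.25273161]), 'tcp_rot': array([-3.11339685e+00, -4.09855025e-01,  1.17645021e-05]), 'force': array([ 0.28475527, -0.77317736, -0.33040875]), 'wrist_torque': array([-0.01472507,  0.02609077, -0.00479183]), 'grip_width': 1.0024100416344217}
side {'fx': 445.2014, 'fy': 445.2014, 'cx': 281.9068, 'cy': 210.9928, 'cam_to_world': [[-0.9581, 0.1207, -0.2599, 0.2396], [-0.2862, -0.452, 0.8449, 1.0028], [-0.0155, 0.8838, 0.4675, 0.6653], [0.0, 0.0, 0.0, 1.0]]}
top {'fx': 395.8873, 'fy': 395.8873, 'cx': 279.9851, 'cy': 206.8298, 'cam_to_world': [[0.0176, 0.9807, -0.1945, 0.3893], [-0.9998, 0.017, -0.0049, 0.0091], [-0.0015, 0.1946, 0.9809, 1.1055], [0.0, 0.0, 0.0, 1.0]]}
{'fx': 325.19226210127806, 'fy': 325.19226210127806, 'cx': 277.533737504574, 'cy': 210.38025836082844, 'tool_from_camera': array([[ 9.35186010e-04,  9.50580435e-01,  3.10476990e-01,
         8.01598311e-02],
       [ 9.99999562e-01, -8.75380579e-04, -3.31960022e-04,
         4.63657744e-04],
       [-4.37691746e-05,  3.10477164e-01, -9.50580837e-01,
        -1.20010475e-01],
       [ 0.00000000e+00,  0.00000000e+00,  0.00000000e+00,
         1.00000000e+00]])}
```

View pics/side0.png

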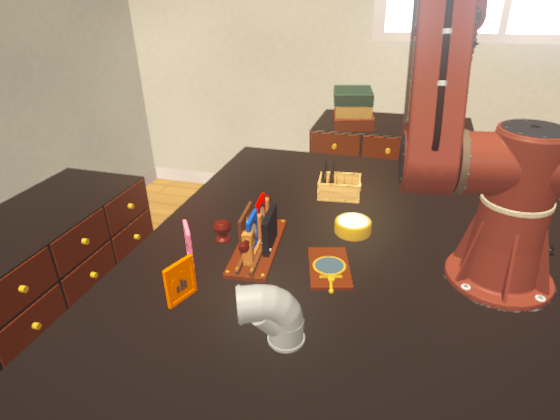

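View pics/top0.png

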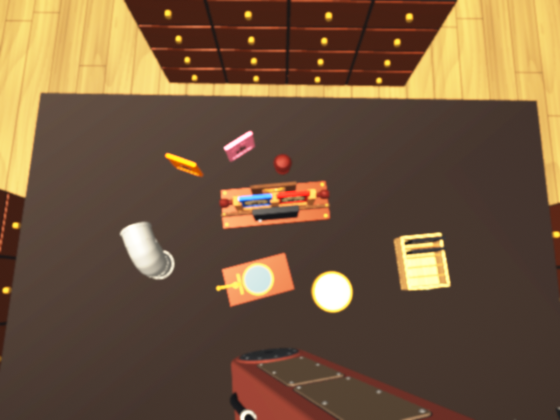

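Top: the runner is centred near (275,203). The blue slide is in the left slot at about (255,197), the red in the right slot at about (292,195), and the box is at about (422,262). The carrier therefore has to go to the left stop (+0.049). Next I'll measure positions from the depth.

```bash
cat > h.py <<'E'
import numpy as np, cv2
from cell import bot, vision, nets
from scipy.spatial.transform import Rotation as R
def cloud(n,d):
    c=vision.calibration(n); v,u=np.indices(d.shape)
    x=(u-c['cx'])/c['fx']; y=-(v-c['cy'])/c['fy']
    P=np.stack([x*d,y*d,-d],-1); T=np.array(c['cam_to_world'])
    W=P@T[:3,:3].T+T[:3,3]; W[d<=0]=np.nan; return W
E
python3 - <<'E'
from h import *
z=np.load('top0.npz'); im,d=z['im'],z['d']; W=cloud('top',d)
tab=W[300:320,60:120]; print('table z',np.nanmedian(tab[...,2]))
crop=im[160:320,200:470]; cv2.imwrite('pics/topc.png',cv2.resize(crop[:,:,::-1],None,fx=2.9,fy=2.9,interpolation=cv2.INTER_CUBIC))
# height map
H=W[...,2][160:320,200:470]; h=np.clip(np.nan_to_num(H)/0.14*255,0,255).astype(np.uint8)
cv2.imwrite('pics/toph.png',cv2.resize(cv2.applyColorMap(h,cv2.COLORMAP_JET),None,fx=2.9,fy=2.9,interpolation=cv2.INTER_NEAREST))
hsv=cv2.cvtColor(im,cv2.COLOR_RGB2HSV)
for nm,m in dict(red=((hsv[...,0]<5)|(hsv[...,0]>175))&(hsv[...,1]>200)&(hsv[...,2]>150),blue=(hsv[...,0]>100)&(hsv[...,0]<125)&(hsv[...,1]>180)&(hsv[...,2]>120)).items():
    m=m&(W[...,2]>0.09)&(W[...,2]<0.15)
    m[:180]=0;m[230:]=0
    p=W[m]; print(nm,len(p),p.mean(0),p.min(0),p.max(0)); q=p[:,:2]-p[:,:2].mean(0); u,s,vt=np.linalg.svd(q,full_matrices=False); print(np.degrees(np.arctan2(vt[0,0],vt[0,1])),s)
E
```

```text
table z -0.0001741912559447556
red 98 [ 0.61725839 -0.02077739  0.12384344] [ 0.61077406 -0.05685199  0.09156718] [0.62470971 0.01963941 0.13233378]
174.38898178758564 [0.21248145 0.02595608]
blue 9 [0.60376204 0.08960977 0.11348944] [0.60024579 0.04530943 0.09434981] [0.60886683 0.11340507 0.12248152]
173.64642269974746 [0.08949628 0.00266585]
```

View pics/topc.png

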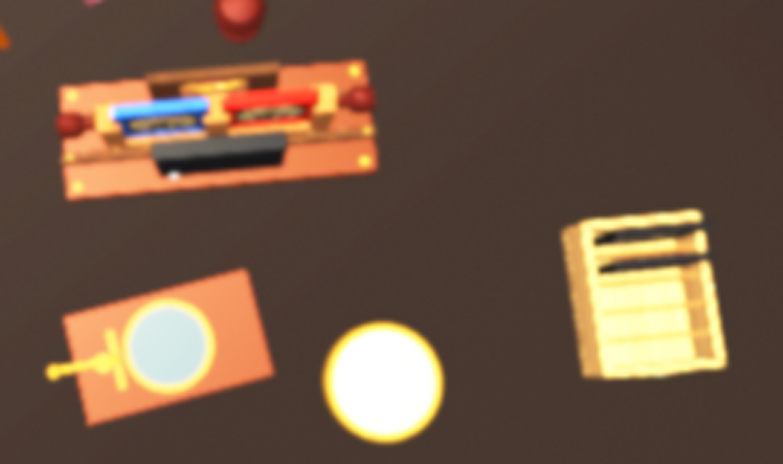

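View pics/toph.png

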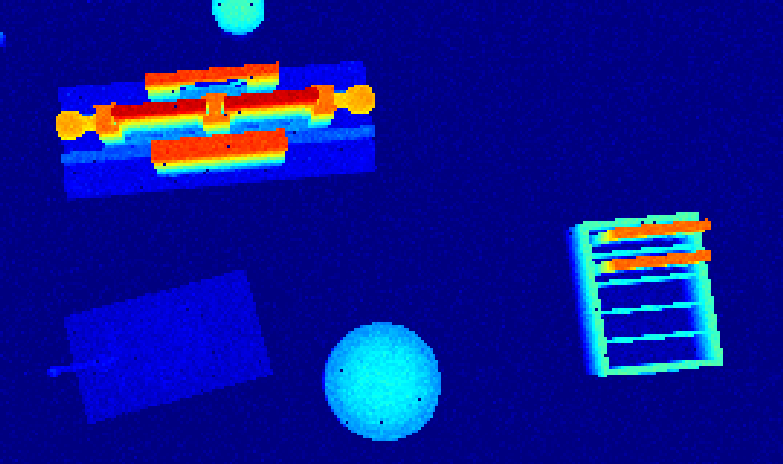

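```bash
cat > m.py <<'E'
from h import *
def rect(p):
    (c,s,a)=cv2.minAreaRect((p[:,:2]*1000).astype(np.float32)); return np.round(c,1),np.round(s,1),round(a,2)
z=np.load('top0.npz'); im,d=z['im'],z['d']; W=cloud('top',d)
Z=W[...,2]
def reg(r0,r1,c0,c1,lo,hi):
    m=np.zeros(Z.shape,bool); m[r0:r1,c0:c1]=1; return m&(Z>lo)&(Z<hi)
# slides top
for nm,c0,c1 in (('blue',236,272),('red',276,312)):
    m=reg(180,215,c0,c1,0.122,0.137); p=W[m]; print(nm,m.sum(),rect(p),np.median(p[:,2]))
print('panel',rect(W[reg(200,225,245,305,0.108,0.122)]))
print('board',rect(W[reg(175,192,245,305,0.108,0.122)]))
print('knobL',rect(W[reg(190,215,212,232,0.088,0.106)]),'knobR',rect(W[reg(180,210,314,335,0.088,0.106)]))
print('base',rect(W[reg(175,235,215,335,0.008,0.022)]))
print('box',rect(W[reg(225,300,390,460,0.054,0.068)]), 'black',rect(W[reg(225,300,390,460,0.1,0.115)]))
E
python3 m.py
python3 - <<'E'
from h import *
z=np.load('side0.npz'); im,d=z['im'],z['d']; W=cloud('side',d);Z=W[...,2]
exec("def rect(p):\n (c,s,a)=cv2.minAreaRect((p[:,:2]*1000).astype(np.float32)); return np.round(c,1),np.round(s,1),round(a,2)")
m=np.zeros(Z.shape,bool); m[155:215,300:380]=1
print('box',rect(W[m&(Z>0.054)&(Z<0.068)]),'black',rect(W[m&(Z>0.1)&(Z<0.115)]))
m=np.zeros(Z.shape,bool); m[180:290,215:300]=1
print('top',rect(W[m&(Z>0.122)&(Z<0.137)]),'base',rect(W[m&(Z>0.008)&(Z<0.02)]))
E
```

```text
blue 135 (array([608.6,  80.2]), array([10. , 81.6]), 5.78) 0.12877073362244773
red 137 (array([619.3, -18.2]), array([ 9.9, 81.8]), 6.37) 0.12891750368123722
panel (array([585.1,  35.6]), array([ 38.9, 135. ]), 1.48)
board (array([644. ,  34.3]), array([  9.6, 117. ]), 6.1)
knobL (array([599.6, 157.7]), array([23.4, 31.5]), 3.95) knobR (array([626.8, -91.7]), array([23.9, 38.4]), 5.35)
base (array([613.7,  40.3]), array([111.6, 317.9]), 6.26)
box (array([ 460.2, -364.8]), array([138.2, 110.1]), 6.09) black (array([ 499.2, -360.4]), array([36. , 87.8]), 6.15)
box (array([ 449.3, -278.1]), array([137.9, 300.2]), 5.93) black (array([ 497.3, -361.2]), array([36. , 91.4]), 7.02)
top (array([558.9, 157.7]), array([ 67.5, 445.7]), 23.91) base (array([648.2,  35.3]), array([184., 303.]), 6.18)
```

```bash
cat > plan.py <<'E'
from h import *
import sys
Y=6.1
ex=np.array([np.cos(np.radians(Y)),np.sin(np.radians(Y)),0]); ey=np.array([-ex[1],ex[0],0])
gate=np.array([614.1,31.05,0]); box=np.array([460.2,-364.8,0])
def run(x,y,z): return gate+x*ex+y*ey+[0,0,z]
def bx(x,y,z): return box+x*ex+y*ey+[0,0,z]
Rt=R.from_matrix(np.column_stack([ey,ex,[0,0,-1]]))
def now():
    s=bot.sense(); p=np.array(s['position'])*1000; r=R.from_rotvec(s['tcp_rot']); return s,p,r
def plan(target,n):
    s,p,r=now(); tw=(r.inv()*Rt).as_rotvec(degrees=True)
    print('pos',p.round(1),'runner',np.round([(p-gate)@ex,(p-gate)@ey,p[2]],1),'box',np.round([(p-box)@ex,(p-box)@ey],1),'rot err',tw.round(2),'F',np.round(s['force'],1),'w',round(float(s['grip_width'])*85.4,1),'t',s['time_s'])
    d=target-p
    for i in range(n):
        ri=r*R.from_rotvec(tw*i/n,degrees=True)
        print(ri.inv().apply(d/n).round(1),(tw/n).round(2))
E
python3 - <<'E'
from plan import *
plan(run(0,-185,200),16)
E
```

```text
pos [ 135.8 -506.8  252.8] runner [-532.7 -483.9  252.8] box [-337.6 -106.7] rot err [-5.00e-02 -5.00e-02 -8.11e+01] F [0.4 0.8 0.5] w 85.7 t 0.1
[ 35.8 -13.3   3.3] [-0.   -0.   -5.07]
[ 36.8 -10.1   3.3] [-0.   -0.   -5.07]
[37.6 -6.8  3.3] [-0.   -0.   -5.07]
[38.  -3.5  3.3] [-0.   -0.   -5.07]
[38.2 -0.1  3.3] [-0.   -0.   -5.07]
[38.   3.3  3.3] [-0.   -0.   -5.07]
[37.6  6.6  3.3] [-0.   -0.   -5.07]
[36.9  9.9  3.3] [-0.   -0.   -5.07]
[35.8 13.2  3.3] [-0.   -0.   -5.07]
[34.5 16.3  3.3] [-0.   -0.   -5.07]
[33.  19.3  3.3] [-0.   -0.   -5.07]
[31.1 22.1  3.3] [-0.   -0.   -5.07]
[29.1 24.8  3.3] [-0.   -0.   -5.07]
[26.8 27.2  3.3] [-0.   -0.   -5.07]
[24.3 29.5  3.3] [-0.   -0.   -5.07]
[21.6 31.5  3.3] [-0.   -0.   -5.07]
```

send_rows:
  travel:
    - [36,-13,0]
    - [37,-10,0]
    - [38,-7,0]
    - [38,-3.5,0]
    - [38,0,0]
    - [38,3,0]
    - [38,7,0]
    - [37,10,0]
  twist:
    - [0,0,-5]
    - [0,0,-5]
    - [0,0,-5]
    - [0,0,-5]
    - [0,0,-5]
    - [0,0,-5]
    - [0,0,-5]
    - [0,0,-5]
  hand: [0,0,0,0,0,0,0,0]
  newtons: 25

```text
time_s: 0.9
position: [0.3878, -0.3298, 0.2531]
tcp_rot: [-2.784, -1.455, 0.0]
force: [0.3, -0.9, -0.1]
grip_width: 0.002
```

Run:
```python
from plan import *
plan(run(0,-185,200),8)
```

```text
pos [ 387.8 -329.8  253.1] runner [-263.4 -334.7  253.1] box [-68.3  42.5] rot err [-2.00e-02 -1.00e-02 -4.09e+01] F [ 0.3 -0.9 -0.1] w 0.2 t 0.9
[35.7 12.6  6.6] [-0.   -0.   -5.11]
[34.4 15.8  6.6] [-0.   -0.   -5.11]
[32.9 18.8  6.6] [-0.   -0.   -5.11]
[31.1 21.6  6.6] [-0.   -0.   -5.11]
[29.  24.3  6.6] [-0.   -0.   -5.11]
[26.8 26.8  6.6] [-0.   -0.   -5.11]
[24.3 29.1  6.6] [-0.   -0.   -5.11]
[21.6 31.1  6.6] [-0.   -0.   -5.11]
```

send_rows:
  travel:
    - [36,13,6]
    - [34,16,6]
    - [33,19,6]
    - [31,21.5,6]
    - [29,24,6]
    - [27,27,7]
    - [24,29,7]
    - [21.5,31,7]
  twist:
    - [0,0,-5.1]
    - [0,0,-5.1]
    - [0,0,-5.1]
    - [0,0,-5.1]
    - [0,0,-5.1]
    - [0,0,-5.1]
    - [0,0,-5.1]
    - [0,0,-5.1]
  hand: [0,0,0,0,0,0,0,0]

```text
time_s: 1.7
position: [0.6347, -0.1545, 0.2016]
tcp_rot: [-2.101, -2.335, 0.001]
force: [0.5, -0.9, -0.0]
grip_width: 0.001
```

Run:
```python
from plan import *
plan(run(0,-185,100),8)
im,d=vision.get_image('wrist'); cv2.imwrite('pics/w1.png',im[:,:,::-1])
```

```text
pos [ 634.7 -154.5  201.6] runner [   0.7 -186.7  201.6] box [195.8 190.5] rot err [-0.04 -0.01 -0.08] F [ 0.5 -0.9 -0. ] w 0.1 t 1.7
[ 0.2 -0.1 12.7] [-0.   -0.   -0.01]
[ 0.2 -0.1 12.7] [-0.   -0.   -0.01]
[ 0.2 -0.1 12.7] [-0.   -0.   -0.01]
[ 0.2 -0.1 12.7] [-0.   -0.   -0.01]
[ 0.2 -0.1 12.7] [-0.   -0.   -0.01]
[ 0.2 -0.1 12.7] [-0.   -0.   -0.01]
[ 0.2 -0.1 12.7] [-0.   -0.   -0.01]
[ 0.2 -0.1 12.7] [-0.   -0.   -0.01]
```

View pics/w1.png

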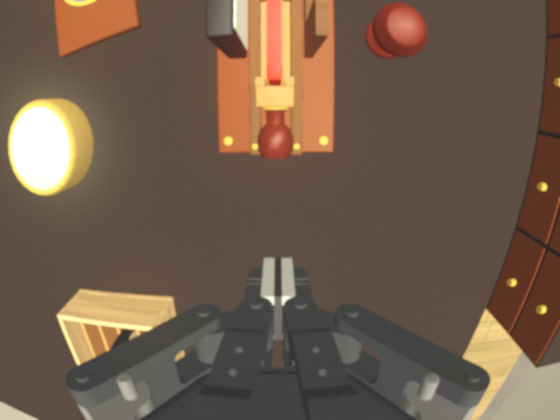

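The wrist view shows the right knob at (276,140), in line with the closed fingers at (278,270), so I'll go down and push.

send_rows:
  travel:
    - [0,0,20]
    - [0,0,20]
    - [0,0,20]
    - [0,0,20]
    - [0,0,16]
    - [0,0,10]
    - [0,0,0]
    - [5,0,0]
  twist:
    - [0,0,0]
    - [0,0,0]
    - [0,0,0]
    - [0,0,0]
    - [0,0,0]
    - [0,0,0]
    - [0,0,0]
    - [0,0,0]
  hand: [0,0,0,0,0,0,0,0]

```text
time_s: 2.55
position: [0.6334, -0.1512, 0.0967]
tcp_rot: [2.107, 2.33, 0.0]
force: [0.6, 0.4, 0.2]
grip_width: -0.001
```

send_rows:
  travel:
    - [6,0,0]
    - [6,0,0]
    - [6,0,0]
    - [6,0,0]
    - [6,0,0]
    - [6,0,0]
    - [6,0,0]
    - [6,0,0]
  twist:
    - [0,0,0]
    - [0,0,0]
    - [0,0,0]
    - [0,0,0]
    - [0,0,0]
    - [0,0,0]
    - [0,0,0]
    - [0,0,0]
  hand: [0,0,0,0,0,0,0,0]

```text
time_s: 3.35
position: [0.6283, -0.1027, 0.0964]
tcp_rot: [2.106, 2.331, -0.0]
force: [-1.0, -2.3, 1.7]
grip_width: -0.004
```

Run:
```python
from plan import *
plan(run(0,-106,95),1)
im,d=vision.get_image('wrist'); cv2.imwrite('pics/w2.png',im[:,:,::-1])
```

```text
pos [ 628.3 -102.7   96.4] runner [-1.000e-01 -1.345e+02  9.640e+01] box [195.  242.7] rot err [ 0.    0.02 -0.31] F [-1.  -2.3  1.7] w -0.3 t 3.35
[28.5 -0.1  1.4] [ 0.    0.02 -0.31]
```

View pics/w2.png

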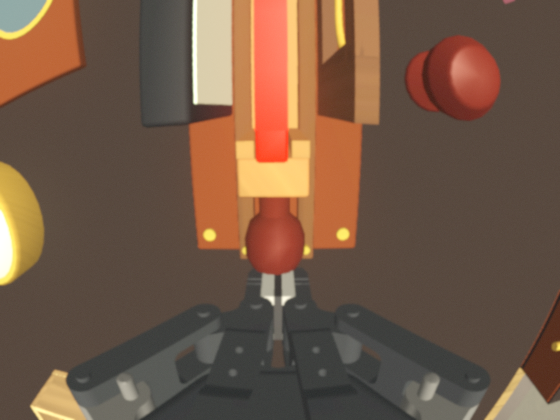

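send_rows:
  travel:
    - [4,0,0]
    - [4,0,0]
    - [4,0,0]
    - [4,0,0]
    - [3,0,0]
    - [3,0,0]
    - [2,0,0]
    - [1,0,0]
  twist:
    - [0,0,0]
    - [0,0,0]
    - [0,0,0]
    - [0,0,0]
    - [0,0,0]
    - [0,0,0]
    - [0,0,0]
    - [0,0,0]
  hand: [0,0,0,0,0,0,0,0]

```text
time_s: 4.2
position: [0.6257, -0.0779, 0.0963]
tcp_rot: [-2.106, -2.331, 0.0]
force: [-1.6, -2.0, 0.4]
grip_width: 0.002
```

send_rows:
  travel:
    - [1,0,0]
    - [1,0,0]
    - [0.5,0,0]
    - [0.5,0,0]
    - [0,0,0]
    - [0,0,0]
    - [0,0,0]
    - [0,0,0]
  twist:
    - [0,0,0]
    - [0,0,0]
    - [0,0,0]
    - [0,0,0]
    - [0,0,0]
    - [0,0,0]
    - [0,0,0]
    - [0,0,0]
  hand: [0,0,0,0,0,0,0,0]

```text
time_s: 5.0
position: [0.6255, -0.0751, 0.0963]
tcp_rot: [-2.106, -2.331, -0.0]
force: [-0.4, -1.2, 0.4]
grip_width: 0.001
```

Run:
```python
from plan import *
plan(run(0,-106,95),1)
```

```text
pos [625.5 -75.1  96.3] runner [ 1.000e-01 -1.068e+02  9.630e+01] box [195.2 270.5] rot err [ 0.   -0.01 -0.3 ] F [-0.4 -1.2  0.4] w 0.1 t 5.0
[ 0.8 -0.1  1.3] [ 0.   -0.01 -0.3 ]
```

Not at the stop yet, so I'll push in small steps while watching the force.

send_rows:
  travel:
    - [0.5,0,0]
    - [0.5,0,0]
    - [0.5,0,0]
    - [0.5,0,0]
    - [0.5,0,0]
    - [0.5,0,0]
    - [0,0,0]
    - [0,0,0]
  twist:
    - [0,0,0]
    - [0,0,0]
    - [0,0,0]
    - [0,0,0]
    - [0,0,0]
    - [0,0,0]
    - [0,0,0]
    - [0,0,0]
  hand: [0,0,0,0,0,0,0,0]

```text
time_s: 5.8
position: [0.6254, -0.0739, 0.0964]
tcp_rot: [2.106, 2.328, -0.003]
force: [-0.7, -9.5, -0.7]
grip_width: -0.006
```

The force rose to 9.5 N and motion stopped, so the carrier is at the stop. Retreating and going to the blue slide.

send_rows:
  travel:
    - [-5,0,0]
    - [-10,0,0]
    - [-5,0,-20]
    - [0,0,-35]
    - [0,0,-40]
    - [15,0,-35]
    - [30,0,-5]
    - [30,0,0]
  twist:
    - [0,0,0]
    - [0,0,0]
    - [0,0,0]
    - [0,0,0]
    - [0,0,0]
    - [0,0,0]
    - [0,0,0]
    - [0,0,0]
  hand: [0,0,0,0,0,0,0,40]

```text
time_s: 6.6
position: [0.6207, -0.0174, 0.2333]
tcp_rot: [2.106, 2.328, 0.004]
force: [0.1, 0.2, -0.7]
grip_width: 0.155
```

send_rows:
  travel:
    - [30,0,0]
    - [30,0,0]
    - [30,0,0]
    - [20,0,0]
    - [10,0,0]
    - [0,0,0]
    - [0,0,0]
    - [0,0,0]
  twist:
    - [0,0,0]
    - [0,0,0]
    - [0,0,0]
    - [0,0,0]
    - [0,0,0]
    - [0,0,0]
    - [0,0,0]
    - [0,0,0]
  hand: [40,40,40,40,40,40,40,40]

```text
time_s: 7.4
position: [0.6078, 0.1008, 0.2313]
tcp_rot: [2.108, 2.33, -0.0]
force: [0.5, -0.8, 0.1]
grip_width: 0.47
```

Run:
```python
from plan import *
plan(run(0,98,116),1)
im,d=vision.get_image('wrist'); cv2.imwrite('pics/w3.png',im[:,:,::-1])
for n in ("top","side"):
    im,d=vision.get_image(n); cv2.imwrite(f'pics/{n}3.png',im[:,:,::-1])
    cr=im[150:250,190:350] if n=="top" else im[170:320,160:320]
    cv2.imwrite(f'pics/{n}3c.png',cv2.resize(cr[:,:,::-1],None,fx=4,fy=4,interpolation=cv2.INTER_CUBIC))
    W=cloud(n,d)
    Z=W[...,2]
    np.savez(n+'3.npz',im=im,d=d)
```

```text
pos [607.8 100.8 231.3] runner [  1.1  70.  231.3] box [196.2 447.3] rot err [-0.    0.01 -0.37] F [ 0.5 -0.8  0.1] w 40.2 t 7.4
[ 28.   -1.3 115.2] [-0.    0.01 -0.37]
```

View pics/w3.png

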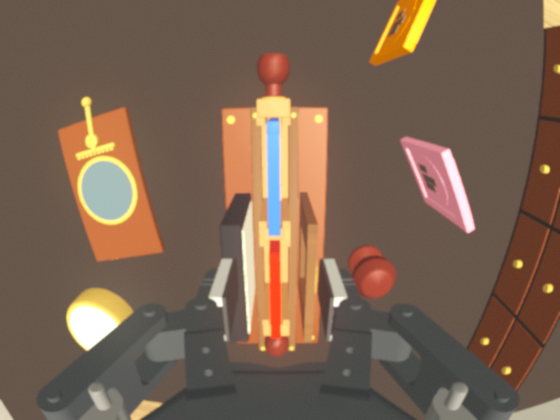

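View pics/top3c.png

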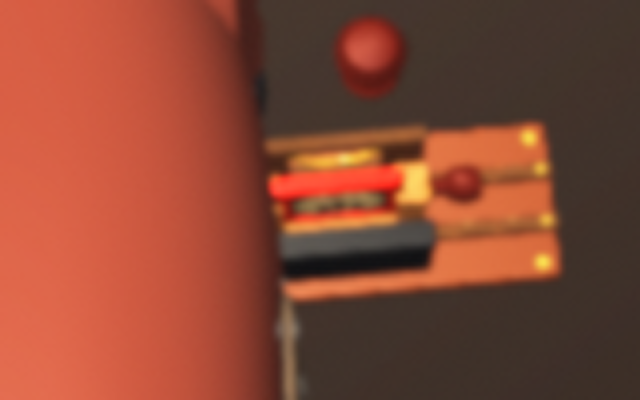

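View pics/side3c.png

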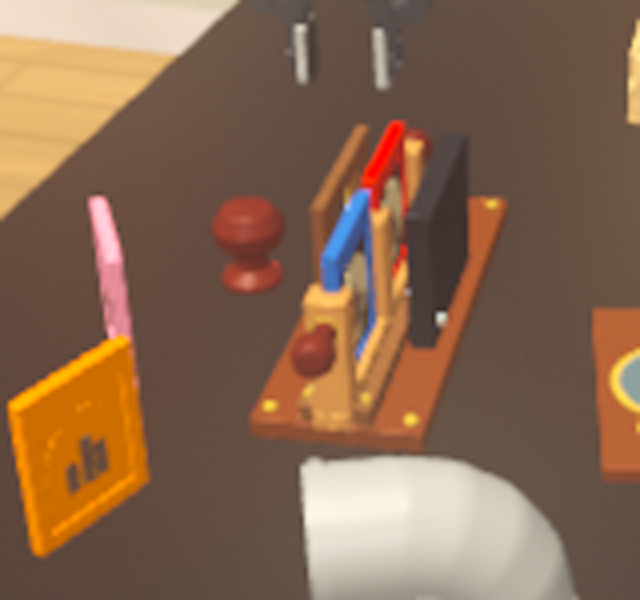

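The carrier is at the left stop, with red between the panel and the board. The blue slide is clear in the wrist view, top edge from about (273,120) to (273,235). I'll measure blue in the side and top depth.

Run:
```python
from plan import *
for n in ('side','top'):
    z=np.load(n+'3.npz'); im,d=z['im'],z['d']; W=cloud(n,d)*1000
    hsv=cv2.cvtColor(im,cv2.COLOR_RGB2HSV)
    for nm,m in (('blue',(hsv[...,0]>100)&(hsv[...,0]<125)&(hsv[...,1]>150)),('red',((hsv[...,0]<4)|(hsv[...,0]>176))&(hsv[...,1]>200))):
        m=m&(W[...,2]>122)&(W[...,2]<136); p=W[m]; 
        if len(p)<5: continue
        q=p-gate; a=q@ex;b=q@ey; k=(abs(a)<30)&(abs(b)<160); a,b=a[k],b[k]
        print(n,nm,len(a),'x',np.median(a).round(1),np.percentile(a,[5,95]).round(1),'y',b.min().round(1),b.max().round(1),((b.min()+b.max())/2).round(1))
```

```text
side blue 66 x -4.7 [-7.2 -0.6] y 63.9 142.1 103.0
side red 48 x -4.6 [-7.   0.4] y -43.9 41.9 -1.0
top red 51 x -3.9 [-4.9  1.6] y -39.1 39.7 0.3
```

send_rows:
  travel:
    - [10,-1,5]
    - [12,-1.5,15]
    - [6,0,20]
    - [0,0,20]
    - [0,0,15]
    - [0,0,0]
    - [0,0,0]
    - [0,0,0]
  twist:
    - [0,0,-0.3]
    - [0,0,0]
    - [0,0,0]
    - [0,0,0]
    - [0,0,0]
    - [0,0,0]
    - [0,0,0]
    - [0,0,0]
  hand: [40,40,40,40,40,40,40,40]

```text
time_s: 8.35
position: [0.6027, 0.1297, 0.1573]
tcp_rot: [2.099, 2.336, 0.002]
force: [0.0, 0.0, 0.1]
grip_width: 0.468
```

Run:
```python
from plan import *
plan(run(-1.5,98,112),1)
im,d=vision.get_image('wrist'); cv2.imwrite('pics/w4.png',im[:,:,::-1]); np.savez('w4.npz',im=im,d=d)
```

```text
pos [602.7 129.7 157.3] runner [ -0.9  99.3 157.3] box [194.2 476.5] rot err [ 0.08 -0.    0.  ] F [0.  0.  0.1] w 40.0 t 8.35
[-1.3 -0.7 45.3] [ 0.08 -0.    0.  ]
```

View pics/w4.png

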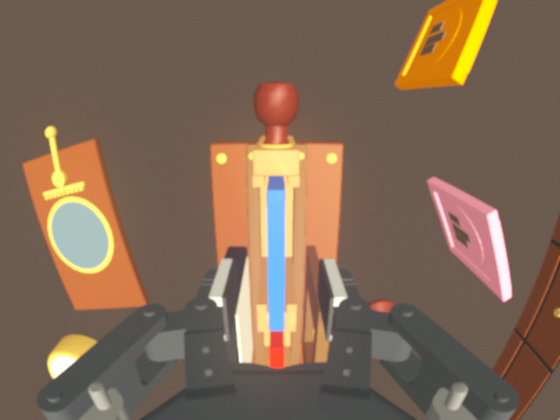

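```bash
cat >> plan.py <<'E'
def wproj(pt_world,p,r):
    c=vision.calibration('wrist'); T=np.array(c['tool_from_camera']); q=r.inv().apply(np.atleast_2d(pt_world)-p)/1000
    k=(q-T[:3,3])@T[:3,:3]; x,y,z=k[:,0],-k[:,1],-k[:,2]
    th=np.arctan2(np.hypot(x,y),z); ph=np.arctan2(y,x); f=c['fx']
    return np.column_stack([c['cx']+f*th*np.cos(ph),c['cy']+f*th*np.sin(ph)])
E
python3 - <<'E'
from plan import *
s,p,r=now()
print(wproj([run(0,98,129),run(0,56,129),run(0,140,129),run(0,156,107),run(-55,150,15),run(55,150,15)],p,r).round(1))
E
```

```text
[[277.8 269.4]
 [277.7 332.1]
 [278.  190.3]
 [277.8 150.5]
 [210.2 143.8]
 [344.7 143.9]]
```

send_rows:
  travel:
    - [-1,0.3,10]
    - [0,0,10]
    - [0,0,10]
    - [0,0,8]
    - [0,0,3]
    - [0,0,0]
    - [0,0,0]
    - [0,0,0]
  twist:
    - [0,0,0]
    - [0,0,0]
    - [0,0,0]
    - [0,0,0]
    - [0,0,0]
    - [0,0,0]
    - [0,0,0]
    - [0,0,0]
  hand: [40,40,40,40,40,40,25,20]

```text
time_s: 9.2
position: [0.6029, 0.1286, 0.1157]
tcp_rot: [2.1, 2.336, 0.001]
force: [-0.1, -0.7, -0.9]
grip_width: 0.235
```

send_rows:
  travel:
    - [0,0,0]
    - [0,0,0]
    - [0,0,0]
    - [0,0,0]
    - [0,0,0]
    - [0,0,0]
    - [0,0,0]
    - [0,0,0]
  twist:
    - [0,0,0]
    - [0,0,0]
    - [0,0,0]
    - [0,0,0]
    - [0,0,0]
    - [0,0,0]
    - [0,0,0]
    - [0,0,0]
  hand: [15,10,6,4,4,4,4,4]
  newtons: 30

```text
time_s: 10.0
position: [0.6024, 0.1285, 0.1156]
tcp_rot: [-2.1, -2.337, 0.0]
force: [-3.0, -0.3, 5.1]
grip_width: 0.097
```

Run:
```python
from plan import *
plan(run(-1.5,98,116),1)
im,d=vision.get_image('wrist'); cv2.imwrite('pics/w5.png',im[:,:,::-1])
```

```text
pos [602.4 128.5 115.6] runner [ -1.2  98.2 115.6] box [193.9 475.4] rot err [-0.  0.  0.] F [-3.  -0.3  5.1] w 8.3 t 10.0
[-0.2 -0.3 -0.4] [-0.  0.  0.]
```

View pics/w5.png

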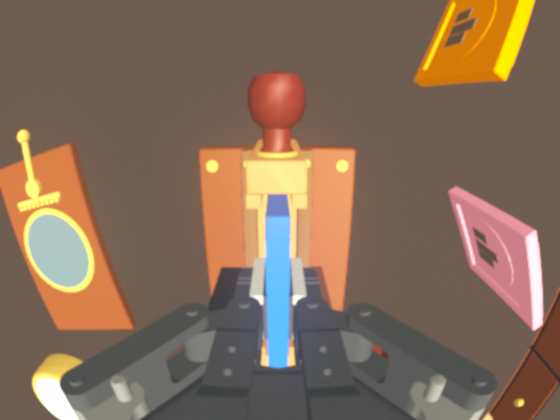

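Gripped at 8.3 mm. Lifting straight up.

send_rows:
  travel:
    - [0,0,-4]
    - [0,0,-8]
    - [0,0,-12]
    - [0,0,-16]
    - [0,0,-20]
    - [0,0,-20]
    - [0,0,-20]
    - [0,0,-20]
  twist:
    - [0,0,0]
    - [0,0,0]
    - [0,0,0]
    - [0,0,0]
    - [0,0,0]
    - [0,0,0]
    - [0,0,0]
    - [0,0,0]
  hand: [4,4,4,4,4,4,4,4]

```text
time_s: 10.85
position: [0.6027, 0.1286, 0.2372]
tcp_rot: [2.1, 2.336, 0.001]
force: [0.5, -0.2, -0.8]
grip_width: 0.103
```

Run:
```python
from plan import *
plan(bx(-26,0,245),16)
im,d=vision.get_image('wrist'); cv2.imwrite('pics/w6.png',im[:,:,::-1])
im,d=vision.get_image('side'); cv2.imwrite('pics/side6.png',cv2.resize(im[140:320,160:340,::-1],None,fx=3.3,fy=3.3)); np.savez('side6.npz',im=im,d=d)
```

```text
pos [602.7 128.6 237.2] runner [ -1.   98.2 237.2] box [194.1 475.4] rot err [ 0.06 -0.   -0.  ] F [ 0.5 -0.2 -0.8] w 8.8 t 10.85
[-29.7 -13.8  -0.5] [ 0. -0. -0.]
[-29.7 -13.8  -0.5] [ 0. -0. -0.]
[-29.7 -13.8  -0.5] [ 0. -0. -0.]
[-29.7 -13.8  -0.5] [ 0. -0. -0.]
[-29.7 -13.8  -0.5] [ 0. -0. -0.]
[-29.7 -13.8  -0.5] [ 0. -0. -0.]
[-29.7 -13.8  -0.5] [ 0. -0. -0.]
[-29.7 -13.8  -0.5] [ 0. -0. -0.]
[-29.7 -13.8  -0.5] [ 0. -0. -0.]
[-29.7 -13.8  -0.5] [ 0. -0. -0.]
[-29.7 -13.8  -0.5] [ 0. -0. -0.]
[-29.7 -13.8  -0.5] [ 0. -0. -0.]
[-29.7 -13.8  -0.5] [ 0. -0. -0.]
[-29.7 -13.8  -0.5] [ 0. -0. -0.]
[-29.7 -13.8  -0.5] [ 0. -0. -0.]
[-29.7 -13.8  -0.5] [ 0. -0. -0.]
```

View pics/side6.png

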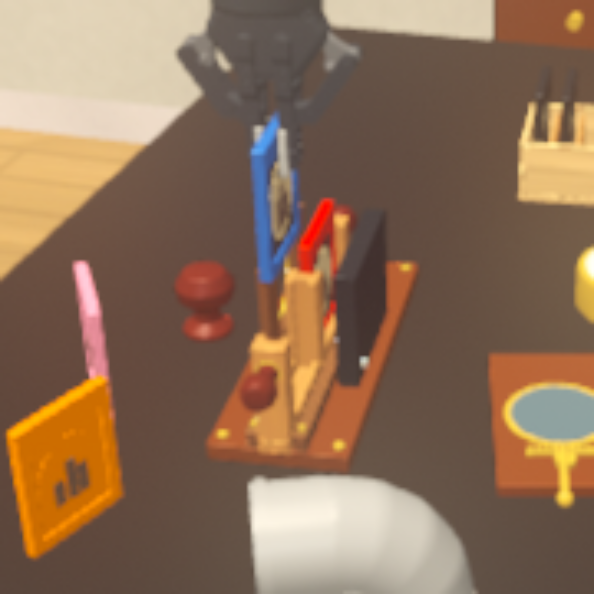

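View pics/w6.png

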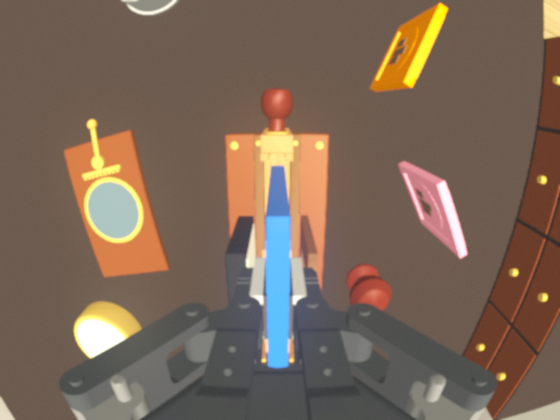

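The blue slide is held upright and clear (bottom at about 148 mm). Carrying it to above the box.

send_rows:
  travel:
    - [-10,-4,-10]
    - [-20,-9,-5]
    - [-30,-14,0]
    - [-32,-15,0]
    - [-32,-15,0]
    - [-32,-15,0]
    - [-32,-15,0]
    - [-32,-15,0]
  twist:
    - [0,0,0]
    - [0,0,0]
    - [0,0,0]
    - [0,0,0]
    - [0,0,0]
    - [0,0,0]
    - [0,0,0]
    - [0,0,0]
  hand: [4,4,4,4,4,4,4,4]

```text
time_s: 11.75
position: [0.523, -0.1027, 0.25]
tcp_rot: [-2.1, -2.336, 0.001]
force: [0.9, -0.5, -1.5]
grip_width: 0.099
```

send_rows:
  travel:
    - [-32,-15,0]
    - [-32,-15,0]
    - [-32,-15,0]
    - [-32,-15,0]
    - [-32,-15,0]
    - [-30,-14,0]
    - [-20,-9,0]
    - [-10,-4,0]
  twist:
    - [0,0,0]
    - [0,0,0]
    - [0,0,0]
    - [0,0,0]
    - [0,0,0]
    - [0,0,0]
    - [0,0,0]
    - [0,0,0]
  hand: [4,4,4,4,4,4,4,4]

```text
time_s: 12.55
position: [0.4449, -0.3324, 0.2498]
tcp_rot: [-2.102, -2.333, 0.001]
force: [0.3, 0.5, -2.4]
grip_width: 0.098
```

Run:
```python
from plan import *
plan(bx(-26,0,200),1)
s,p,r=now()
im,d=vision.get_image('wrist'); cv2.imwrite('pics/w7.png',im[:,:,::-1])
pts={'innerNE':bx(63,48,62),'corner outer +x+y':bx(69,54,62),'-x+y':bx(-69,54,62)}
pts=[bx(69,54,62),bx(-69,54,62),bx(-69,-54,62),bx(69,-54,62),bx(-13,48,54),bx(-39,48,54),bx(26,42,108),bx(52,42,108)]
q=wproj(pts,p,r); print(q.round(1))
v=im[:,:,::-1].copy()
for a in q: cv2.drawMarker(v,(int(round(a[0])),int(round(a[1]))),(255,0,255),cv2.MARKER_CROSS,9,1)
cv2.imwrite('pics/w7m.png',v)
```

```text
pos [ 444.9 -332.4  249.8] runner [-206.9 -343.4  249.8] box [-11.8  33.9] rot err [-0.06 -0.03 -0.13] F [ 0.3  0.5 -2.4] w 8.4 t 12.55
[-33.9 -14.1  49.8] [-0.06 -0.03 -0.13]
[[359.3 170.3]
 [218.2 170. ]
 [224.3 269. ]
 [351.3 268.4]
 [275.8 173.9]
 [249.6 174. ]
 [321.9 194.1]
 [352.1 194.2]]
```

View pics/w7m.png

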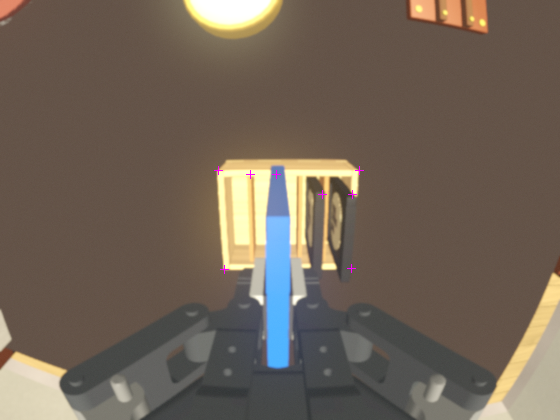

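send_rows:
  travel:
    - [-6,-3,0]
    - [-10,-4,0]
    - [-10,-4,5]
    - [-6,-3,10]
    - [-2,-0.5,10]
    - [0,0,10]
    - [0,0,5]
    - [0,0,0]
  twist:
    - [0,0,-0.1]
    - [0,0,0]
    - [0,0,0]
    - [0,0,0]
    - [0,0,0]
    - [0,0,0]
    - [0,0,0]
    - [0,0,0]
  hand: [4,4,4,4,4,4,4,4]

```text
time_s: 13.4
position: [0.4354, -0.3652, 0.2092]
tcp_rot: [-2.096, -2.337, -0.0]
force: [-0.2, 0.5, -1.1]
grip_width: 0.093
```

```bash
cat > look.py <<'E'
from plan import *
import sys
tag=sys.argv[1]
plan(bx(-26,0,95),1)
s,p,r=now()
im,d=vision.get_image('wrist')
pts=[bx(69,54,62),bx(-69,54,62),bx(-69,-54,62),bx(69,-54,62),bx(63,48,62),bx(-63,48,62),bx(-13,48,54),bx(-39,48,54)]
sl=[p+r.apply([42,a,zz]) for a in(-4.5,4.5) for zz in (-13,89)]
q=wproj(pts+sl,p,r); print(q.round(1))
v=cv2.resize(im[90:330,120:440,::-1],None,fx=2.5,fy=2.5,interpolation=cv2.INTER_CUBIC)
for i,a in enumerate(q): cv2.drawMarker(v,tuple(int(round(t)) for t in ((a-[120,90]+0.5)*2.5)),(255,0,255) if i<8 else (0,255,0),cv2.MARKER_CROSS,11,1)
cv2.imwrite(f'pics/w{tag}.png',v)
E
python3 look.py 8
```

```text
pos [ 435.4 -365.2  209.2] runner [-219.8 -375.   209.2] box [-24.7   2.2] rot err [-0.06 -0.09  0.13] F [-0.2  0.5 -1.1] w 8.0 t 13.4
[ -2.4  -1.2 114.2] [-0.06 -0.09  0.13]
[[387.1 144.3]
 [223.6 141.8]
 [228.9 260. ]
 [375.8 259.3]
 [380.1 150.9]
 [230.9 148.8]
 [290.9 147.5]
 [260.3 147.4]
 [263.2 216.9]
 [269.7 165.1]
 [289.  216.9]
 [283.6 165.2]]
```

View pics/w8.png

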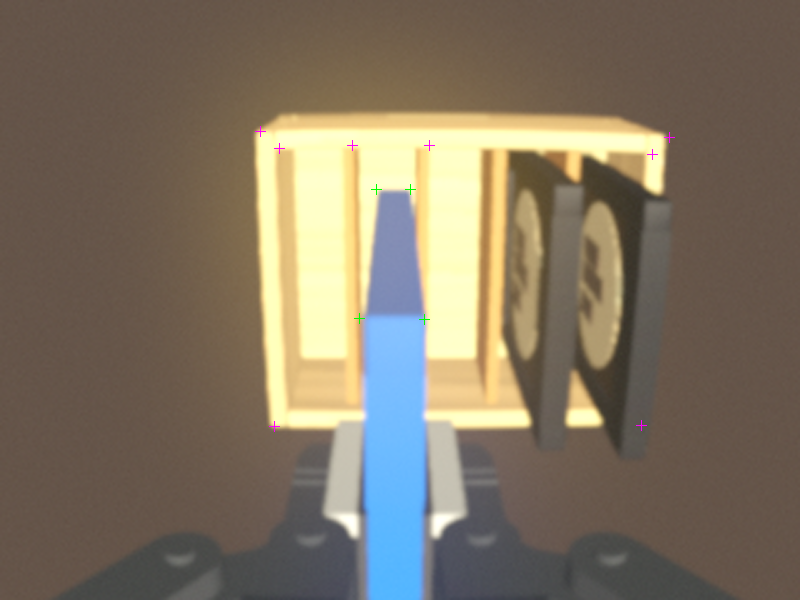

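Predicted and actual box corners agree to about 1 mm, and the slide is square in the hand. Correcting by (-2.5, -2) and going down partway.

send_rows:
  travel:
    - [-2.5,-2,5]
    - [0,0,10]
    - [0,0,12]
    - [0,0,12]
    - [0,0,7]
    - [0,0,3]
    - [0,0,0]
    - [0,0,0]
  twist:
    - [0,0,0.1]
    - [0,0,0]
    - [0,0,0]
    - [0,0,0]
    - [0,0,0]
    - [0,0,0]
    - [0,0,0]
    - [0,0,0]
  hand: [4,4,4,4,4,4,4,4]

```text
time_s: 14.25
position: [0.4341, -0.3689, 0.1616]
tcp_rot: [2.1, 2.336, -0.0]
force: [-0.5, 0.2, -0.8]
grip_width: 0.099
```

```bash
python3 look.py 9
```

```text
pos [ 434.1 -368.9  161.6] runner [-221.4 -378.6  161.6] box [-26.3  -1.3] rot err [ 0.02  0.02 -0.  ] F [-0.5  0.2 -0.8] w 8.4 t 14.25
[ 1.3  0.3 66.6] [ 0.02  0.02 -0.  ]
[[410.2 146.9]
 [214.2 143.8]
 [222.6 282.9]
 [393.5 280.6]
 [402.  154.8]
 [223.1 152.3]
 [295.7 150.3]
 [258.7 150.3]
 [263.2 216.9]
 [269.7 165.1]
 [289.  216.9]
 [283.6 165.2]]
```

View pics/w9.png

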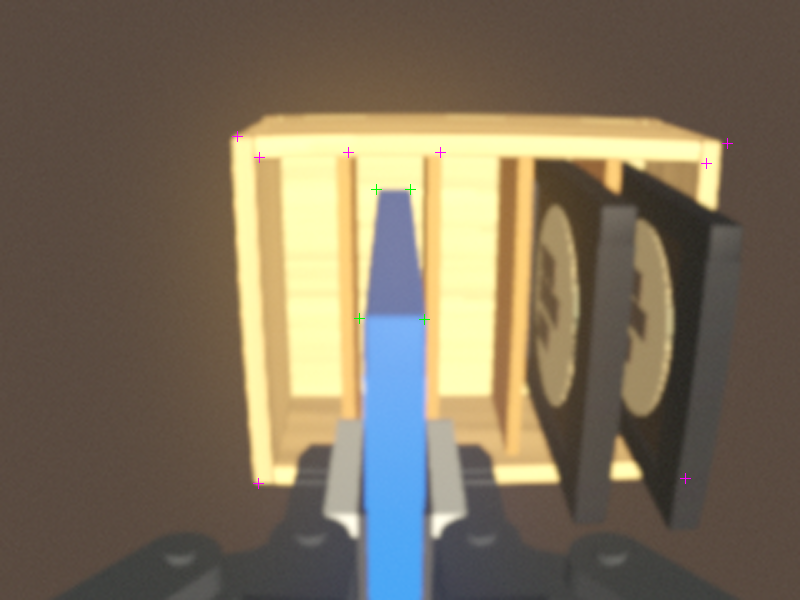

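The slide's lower edge at (395,190) lies midway between the dividers at 348 and 433. Lowering it in.

send_rows:
  travel:
    - [1,-1,5]
    - [0,0,10]
    - [0,0,10]
    - [0,0,10]
    - [0,0,10]
    - [0,0,8]
    - [0,0,4]
    - [0,0,0]
  twist:
    - [0,0,0]
    - [0,0,0]
    - [0,0,0]
    - [0,0,0]
    - [0,0,0]
    - [0,0,0]
    - [0,0,0]
    - [0,0,0]
  hand: [4,4,4,4,4,4,4,4]

```text
time_s: 15.1
position: [0.4326, -0.3676, 0.1036]
tcp_rot: [-2.099, -2.336, -0.0]
force: [-0.5, -0.4, -1.2]
grip_width: 0.1
```

send_rows:
  travel:
    - [0,0,1]
    - [0,0,1]
    - [0,0,1]
    - [0,0,1]
    - [0,0,1]
    - [0,0,1]
    - [0,0,0]
    - [0,0,0]
  twist:
    - [0,0,0]
    - [0,0,0]
    - [0,0,0]
    - [0,0,0]
    - [0,0,0]
    - [0,0,0]
    - [0,0,0]
    - [0,0,0]
  hand: [4,4,4,4,4,4,4,4]

```text
time_s: 15.9
position: [0.4329, -0.3678, 0.0983]
tcp_rot: [-2.1, -2.336, -0.0]
force: [0.0, -0.1, -0.6]
grip_width: 0.1
```

```bash
python3 look.py 10
```

```text
pos [ 432.9 -367.8   98.3] runner [-222.6 -377.4   98.3] box [-27.5  -0.1] rot err [-0. -0. -0.] F [ 0.  -0.1 -0.6] w 8.5 t 15.9
[0.1 1.5 3.3] [-0. -0. -0.]
[[455.3 165. ]
 [192.8 160.8]
 [210.  335.4]
 [422.9 328.9]
 [444.9 175.4]
 [205.  172.4]
 [304.7 168.9]
 [254.1 168.8]
 [263.2 216.9]
 [269.7 165.1]
 [289.  216.9]
 [283.6 165.2]]
```

View pics/w10.png

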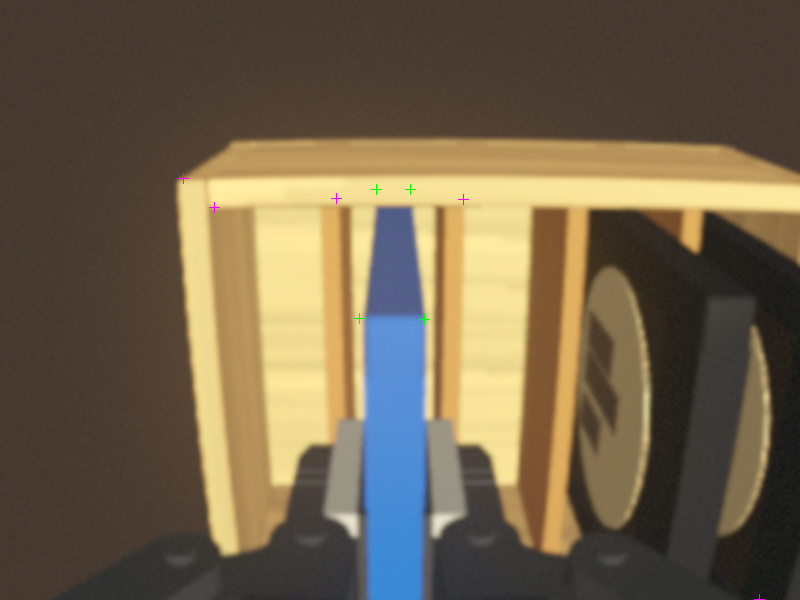

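In the bay with no contact force yet. Continuing down in half-millimetre steps until it touches.

send_rows:
  travel:
    - [0,0,0.5]
    - [0,0,0.5]
    - [0,0,0.5]
    - [0,0,0.5]
    - [0,0,0.5]
    - [0,0,0]
    - [0,0,0]
    - [0,0,0]
  twist:
    - [0,0,0]
    - [0,0,0]
    - [0,0,0]
    - [0,0,0]
    - [0,0,0]
    - [0,0,0]
    - [0,0,0]
    - [0,0,0]
  hand: [4,4,4,4,4,4,4,4]

```text
time_s: 16.75
position: [0.4329, -0.3679, 0.0958]
tcp_rot: [2.1, 2.336, 0.0]
force: [-0.5, 0.2, -1.0]
grip_width: 0.105
```

send_rows:
  travel:
    - [0,0,0.4]
    - [0,0,0.4]
    - [0,0,0.4]
    - [0,0,0.4]
    - [0,0,0]
    - [0,0,0]
    - [0,0,0]
    - [0,0,0]
  twist:
    - [0,0,0]
    - [0,0,0]
    - [0,0,0]
    - [0,0,0]
    - [0,0,0]
    - [0,0,0]
    - [0,0,0]
    - [0,0,0]
  hand: [4,4,4,4,4,4,4,4]

```text
time_s: 17.55
position: [0.4329, -0.3678, 0.0946]
tcp_rot: [2.1, 2.336, -0.0]
force: [-1.5, 2.6, 6.3]
grip_width: 0.098
```

Contact: Fz is 6.3 N at z = 94.6 mm. Opening gently and withdrawing upward.

send_rows:
  travel:
    - [0,0,-0.5]
    - [0,0,0]
    - [0,0,0]
    - [0,0,0]
    - [0,0,0]
    - [0,0,0]
    - [0,0,0]
    - [0,0,0]
  twist:
    - [0,0,0]
    - [0,0,0]
    - [0,0,0]
    - [0,0,0]
    - [0,0,0]
    - [0,0,0]
    - [0,0,0]
    - [0,0,0]
  hand: [4,10,12,15,19,24,30,32]

```text
time_s: 18.35
position: [0.4329, -0.3678, 0.0947]
tcp_rot: [2.1, 2.336, -0.0]
force: [0.6, 0.4, -0.2]
grip_width: 0.38
```

```bash
python3 look.py 11
```

```text
pos [ 432.9 -367.8   94.7] runner [-222.6 -377.4   94.7] box [-27.5  -0.1] rot err [0. 0. 0.] F [ 0.6  0.4 -0.2] w 32.4 t 18.35
[ 0.1  1.5 -0.3] [0. 0. 0.]
[[458.6 166.3]
 [191.  162. ]
 [209.1 339. ]
 [424.8 332.2]
 [448.  176.9]
 [203.5 173.8]
 [305.2 170.2]
 [253.6 170.1]
 [263.2 216.9]
 [269.7 165.1]
 [289.  216.9]
 [283.6 165.2]]
```

View pics/w11.png

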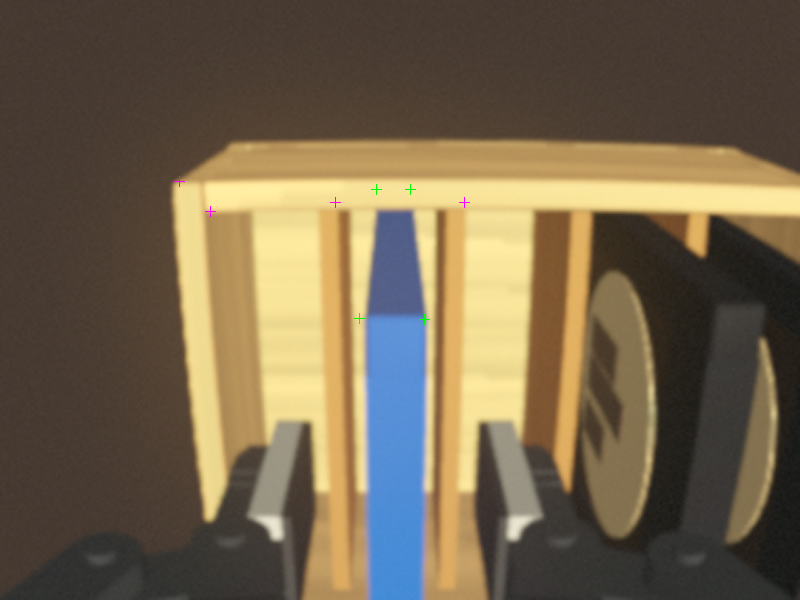

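The slide stands upright and free at (395,400), with both fingers clear. Withdrawing.

send_rows:
  travel:
    - [0,0,-5]
    - [0,0,-10]
    - [0,0,-15]
    - [0,0,-20]
    - [0,0,-25]
    - [0,0,-25]
    - [0,0,-20]
    - [0,0,-10]
  twist:
    - [0,0,0]
    - [0,0,0]
    - [0,0,0]
    - [0,0,0]
    - [0,0,0]
    - [0,0,0]
    - [0,0,0]
    - [0,0,0]
  hand: [34,34,34,34,34,34,34,34]

```text
time_s: 19.2
position: [0.4335, -0.3685, 0.2274]
tcp_rot: [2.098, 2.334, -0.001]
force: [0.2, -0.2, -0.1]
grip_width: 0.399
```

send_rows:
  travel:
    - [-10,-15,0]
    - [-20,-25,0]
    - [-20,-25,0]
    - [-20,-25,0]
    - [-15,-15,0]
    - [0,0,0]
    - [0,0,0]
    - [0,0,0]
  twist:
    - [0,0,0]
    - [0,0,0]
    - [0,0,0]
    - [0,0,0]
    - [0,0,0]
    - [0,0,0]
    - [0,0,0]
    - [0,0,0]
  hand: [34,34,34,34,34,34,34,34]

```text
time_s: 20.0
position: [0.338, -0.4628, 0.2246]
tcp_rot: [-2.099, -2.337, -0.001]
force: [0.3, 0.7, -0.1]
grip_width: 0.4
```

Run:
```python
from plan import *
print(now()[0]['position'],now()[0]['force'])
for n in ("top","side"):
    im,d=vision.get_image(n); cv2.imwrite(f'pics/{n}12.png',im[:,:,::-1])
    W=cloud(n,d)*1000; hsv=cv2.cvtColor(im,cv2.COLOR_RGB2HSV)
    cr=im[140:320,190:460] if n=="top" else im[150:340,160:400]
    cv2.imwrite(f'pics/{n}12c.png',cv2.resize(cr[:,:,::-1],None,fx=2.9,fy=2.9,interpolation=cv2.INTER_CUBIC))
    for nm,o,hz,m in (('blue',box,108,(hsv[...,0]>100)&(hsv[...,0]<125)&(hsv[...,1]>150)),('red',gate,129,((hsv[...,0]<4)|(hsv[...,0]>176))&(hsv[...,1]>200))):
        q=W-o; a=q@ex;b=q@ey; m=m&(abs(W[...,2]-hz)<6)&(abs(a)<75)&(abs(b)<160)
        if m.sum()<5: print(n,nm,'few'); continue
        a,b=a[m],b[m]; print(n,nm,m.sum(),'x',np.median(a).round(1),np.percentile(a,[5,95]).round(1),'y',b.min().round(1),b.max().round(1),'z',np.median(W[...,2][m]).round(1))
    q=W-gate; a=q@ex;b=q@ey; k=(abs(a)<15)&(abs(W[...,2]-98)<8)&(abs(b)>80)&(abs(b)<200)
    for sgn in (1,-1):
        kk=k&(b*sgn>0); print(n,'carrier ends',sgn,b[kk].min().round(1) if kk.any() else None,b[kk].max().round(1) if kk.any() else None)
```

```text
[ 0.33795315 -0.46277725  0.22464475] [ 0.33888834  0.71296396 -0.14735468]
top blue 18 x -26.9 [-28.4 -24.9] y -40.5 -11.8 z 108.0
top red 12 x -4.0 [-5.1  0.4] y -36.6 32.3 z 127.2
top carrier ends 1 136.2 192.5
top carrier ends -1 -93.4 -80.6
side blue 10 x -29.8 [-31.6 -28.3] y -28.7 36.1 z 109.2
side red 36 x -5.0 [-6.9 -1.7] y -36.0 41.7 z 129.4
side carrier ends 1 133.9 194.0
side carrier ends -1 -87.5 -80.5
```

View pics/top12c.png

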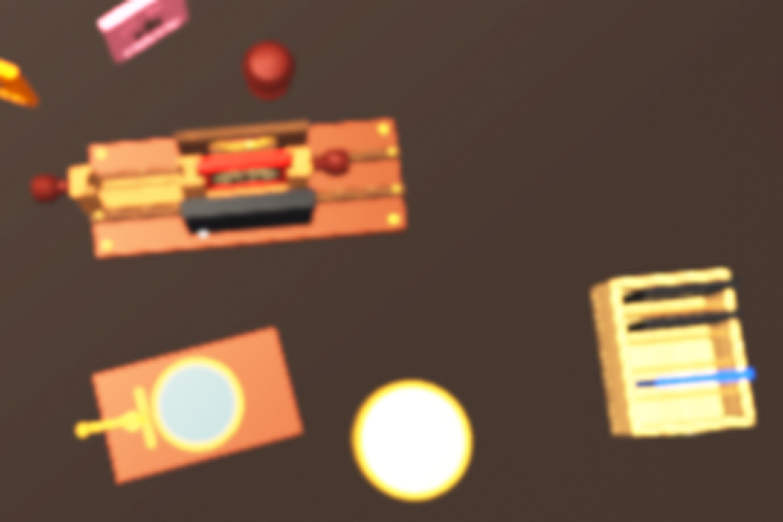

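View pics/side12c.png

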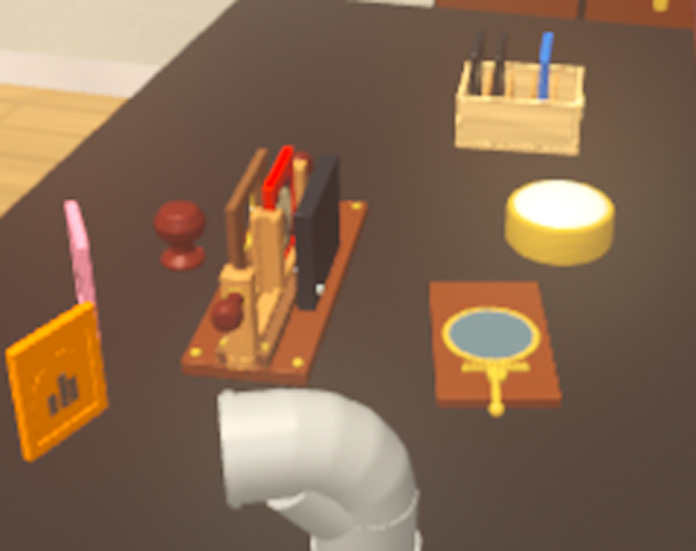

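Run:
```python
from plan import *
def red(im,d,n):
    W=cloud(n,d)*1000; q=W-gate; a=q@ex;b=q@ey
    k=(abs(a)<15)&(W[...,2]>85)&(W[...,2]<104)&(b>120)&(b<200)
    hsv=cv2.cvtColor(im,cv2.COLOR_RGB2HSV)
    k2=(W[...,2]>123)&(abs(a)<12)&(((hsv[...,0]<4)|(hsv[...,0]>176))&(hsv[...,1]>200))&(abs(b)<120)
    return b[k].max(), (b[k2].min()+b[k2].max())/2
for n in('top','side'):
    z=np.load(n+'0.npz'); a=np.array(red(z['im'],z['d'],n)); im,d=vision.get_image(n); c=np.array(red(im,d,n)); print(n,a.round(1),c.round(1),(c-a).round(1))
```

```text
top [143.4 -49.3] [192.5  -2.6] [49.2 46.7]
side [146.5 -46.4] [196.   2.] [49.4 48.4]
```

Run:
```python
from cell import bot
print(bot.hand_in())
```

```text
the job is handed in; nothing more can be done
None
```

I pushed the carrier by its right knob to the left stop, so the red slide now stands in the gate. I then lifted the blue slide out and stood it in the middle one of the three empty bays. The job was handed in at about 20 s of the 54 s allowed; handing in gives no verdict.

- **Carrier:** the knob moved 49.2 mm in the top camera and 49.4 mm in the side camera, against 49 mm expected, and the push stalled against the stop at about 9.5 N.
- **Red slide:** it is upright in its slot. Along the runner its centre measured between -2.6 and +2 mm of the gate's. Its top edge read about 4–5 mm to the robot's side of the gate, part of which is probably edge bias in the depth, since the wrist camera put the other slide within 1 mm.
- **Blue slide:** it touched the bay floor at 6 N before I let go, so it was not dropped. It stands upright with its top at 108 mm and its centre at x ≈ -27 mm in the box. The side camera read -30 mm there, within the limits either way. Few blue pixels were left in the final pictures, so I took its sideways position from the hand's pose at release, about 0 mm from the bay's middle.
- **Other things:** nothing else on the shelf shows any shift in the final pictures. I did not measure their positions. The arm stood clear of everything when I handed in.

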